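Set the drilling jig's end stop to the sample batten

ROBOT

A 7-joint arm with a two-finger parallel gripper is mounted at the origin on the work surface. World frame = base frame: x ahead of the robot, y to its left, z up, the work surface at z = 0. Lengths are in m, angles in rad, forces in N, time in s.
With the tool pointing down it reaches from about 0.4 to 0.875 m from the base axis. Payload 6.5 kg.
Tool frame: the origin (TCP) lies midway between the tips of the shut fingers; the grasp point (between the pads) lies 19 mm behind it; z points along the fingers, y is the line along which they close (so a half turn about z gives the same grasp; the last joint's range is limited). The gripper opens to 88 mm and grips with 3 to 60 N. Pads are 18 mm wide; open, the fingers measure 123 mm over their backs; the gripper's body (75 mm by 187 mm) begins 45 mm behind the grasp point.
Start: joints at [-1.216, 0.536, -0.004, 1.538, 0.003, 1.067, -0.071], TCP at [0.266, 0.593, 0.239] pointing down, gripper open.
Joint ranges: [-2.7, 2.7], [-0.37, 2.16], [-1.27, 1.26], [0.24, 2.4], [-1.31, 4.45], [0.19, 1.91], [-2.76, 2.76]. Speed limits (rad/s): [2.39, 2.39, 3.14, 3.14, 3.14, 3.14, 3.14].

INTERFACE

Orientations are given as a rotation vector (axis times angle).
In Python, from plant import robot gives the robot as it stands. The module is installed in compiled form; this text tells all that it offers.
- The arm moves only by the tool jog_arm, never from a script. Its argument "series" is a list of rows, each a list of 7 numbers: the turn, a rotation vector about the world's x, y, z in rad, then the shift along the world's x, y, z in mm, then the finger opening in mm, from 0 to 88.1. In form: [[rx, ry, rz, dx, dy, dz, fingers], ...]. A call has 1 to 12 rows; each row is the pose to reach, as a shift and turn from the pose commanded when the call began; what a row does not reach only later rows make up. A row lasts 1/12 s, in which the tool goes at most 41.7 mm and 7.16 degrees, less where a joint would pass 70% of its speed; a pose out of reach is approached as far as the arm can. A call with a gripper value outside its range is refused whole. The fingers move at their own pace and stop on an object; "grip_force" is the grip in N (left out, the last holds). Time passes only in rows, so rows that repeat a pose let the fingers close. It gives the time, the measured TCP pose, the force, the opening and the grip force at its end, in the units of the state.
- robot.read_state(): the state, without advancing time (a new reading comes with each control period).
- robot.get_image(name): name is "side" or "top" or "wrist"; returns a dict with "image" (480x640x3 uint8, red, green, blue), "intrinsics" (3x3 intrinsics, pixels), "k1" (the pictures are not rectified: a ray, as slopes to the right and down, at radius r is drawn at 1 + k1 r^2 times it, then the intrinsics apply), "rvec" (rotation vector, rad) and "tvec" (3), from world to camera coordinates, as OpenCV has them; the wrist camera has in their place "mount" (4x4, takes a point from camera to tool coordinates, whose origin is the TCP and whose axes are the flange's). Camera axes: x right, y down, z forward; pixel columns grow to the right and rows downward; lengths in m; the calibration is good to about 2 mm. A picture is of the moment at which its call begins: read the wrist's pose just before it. There is no depth.
- robot.finish_job(): hands the job in; it is judged then, once.
The state is a dict: "time_s": time; "joint_positions": joint angles; "joint_velocities": joint speeds; "tau": joint torques, N m; "tcp_pos": TCP position; "orientation": TCP orientation; "force": force on the tool from outside, world axes, zero at the start; "moment": the same for the moment, N m; "gripper_width": finger opening in m; "finger_force": force on a finger pad.
Only numpy, scipy, OpenCV 4.12 (cv2) and the standard library are available. Lean on these libraries where they do the work, as an engineer would, in place of code of your own. Each camera call takes 0.05 s, during which the arm holds its last target. There are 200 camera calls.

TASK

Lay the drilled sample batten flat in the drilling jig, lengthwise, fully home against the fence and the fixed tail stop. Then slacken the hex jam nut by about a quarter turn without turning the adjuster, turn the square adjuster head until the sliding end stop just touches the sample, and turn the jam nut fully tight again with the sample left in place. Do not shift or tip the other things on the bench.

Things in the scene. Friction and masses are not known exactly. Their poses are not given: they have to be found in the camera images.
- jig: Fixed drilling jig: dark steel plate 130 (x) x 330 (y) x 12 mm thick, from y = -175 to +155 mm in its frame. Origin on the bench surface under the plate; z up. At y = -115 mm, x = 0 stands a grey housing 74 x 82 mm, top at z = 45 mm, on it a collar of 32 mm diameter up to z = 60 mm, then the jam nut (z 62 to 80 mm), then on the same axis the adjuster's head (z 86 to 114 mm).
- jig_corner (a point): Point on the plate's top (jig z = 12 mm) at the foot of the fence's face, at jig x = 28, y = 0 mm; axes as the jig's. The aluminium fence runs along y (jig y -35 to +145 mm), 12 mm high above the plate and 12 mm thick; its face looks to -x. The sample lies on the plate on the -x side of it, between end stop and tail stop.
- tail: Fixed steel tail stop block on the plate, 50 (x) x 20 (y) x 35 mm high with a small screw head (6 mm more) on top; its place along the jig varies. Origin at the centre of its underside, axes as the jig's. Its stopping face looks to -y, 10 mm from the origin.
- sample: Loose pine batten 32 (x) x 120 (y) x 40 (z) mm with two dark 12 mm drilled holes in its top, 40 mm either side of the middle; about 110 g. Origin at the centre of its underside, long axis y. Either way round will do. It starts flat on the bench.
- stop_face (a point): On the steel sliding end stop: the centre line of its face that looks to +y (towards the sample), 14 mm above the plate; axes as the jig's. The stop's plate is 56 mm wide, 10 mm thick, top at z = 50 mm. It slides along +y by 12 mm per radian of the adjuster, from jig y = -35 mm, 40 mm at most.
- jam_nut (a joint): Angle of the jam nut, rad: 0 is fully tight (a hard stop), grows counter-clockwise seen from above as it is slackened, up to 1.6. Slack above 0.9, tight below 0.12. Friction about 0.12 N m; it starts tight, at 0 to 0.08, and stays where left. It does not itself block the adjuster, which must all the same not be turned while the nut is tight.
- nut_mid (a point): Middle of the jam nut, on the upright common axis. Plain steel hexagon, 46 mm across flats, 18 mm high. At angle 0 one pair of flats faces the jig's +x and -x, the others at 60 degree steps; they turn with the nut; this point's axes turn with it too.
- adjuster (a joint): Angle of the adjuster, rad: 0 at the start, grows clockwise seen from above, to 3.3, and drives the end stop towards the sample by 12 mm per rad (about 0.7 to 2.4 rad are needed). Friction about 0.07 N m; it stays where it is left.
- adjuster_head (a point): On the common axis, in the adjuster's square head, 11 mm under its top. Dark steel, 18 mm square, 28 mm high, its sides parallel to the jig's axes at angle 0, turning with the adjuster; this point's axes turn with it. Its lower edge is 6 mm above the jam nut.
- offcut_short: Bystander: plain batten offcut 32 x 75 x 40 mm, no holes. Origin under its middle, long axis y.
- offcut_long: Bystander: plain batten offcut 32 x 165 x 40 mm, no holes. Origin under its middle, long axis y.
- spray_can: Bystander: upright aerosol can, 54 mm diameter, 150 mm high, just behind the jig. Origin under its middle.
- glue: Bystander: upright white glue bottle, 56 mm diameter, 140 mm high, just behind the jig. Origin under its middle.
- driver: Bystander: screwdriver 160 mm long lying along its x in front of the jig.
- mug: Bystander: white mug, 76 mm diameter, 90 mm high. Origin under its middle.
- tape: Bystander: black tape measure standing on its edge, 70 (x) x 35 (y) x 62 mm high. Origin under its middle.
Things that resemble listed ones, but are neither listed nor needed, are in the scene too. Leave any blue or orange look-alike of the sample alone.

How it is judged:
By the outcome, as a careful person would: the job done as asked, in the order asked, and still so for the second after the job is handed in, with the robot touching nothing.
It also fails if it takes over 70 s, if anything falls off the work surface, if the arm or the gripper's body presses on something with over 40 N, if the wrist force passes 120 N, or if a joint passes its speed limit or range.

## Working session

There is one attempt and no reset: what is moved stays moved. The work goes in short steps, Python scripts to look and compute and a tool call to move; the robot and the scene stay as the last step left them, time stands still between calls to the robot, and variables do not carry over. Pictures are saved under pics/ and viewed, at most 10 in all, crops included, and the job is handed in when it is done.

Besides the shell and the picture viewer there is one more tool, called after ">>>" in YAML: its name, and indented under it one key for each argument. jog_arm: Moves the arm, as the interface text tells. Its arguments: {"type":"object","properties":{"series":{"type":"array","items":{"type":"array","items":{"type":"number"}}},"grip_force":{"type":"number"}},"required":["series"]}

```bash
mkdir -p pics
cat > h.py <<'E'
import numpy as np, cv2
from scipy.spatial.transform import Rotation as R
from plant import robot
def snap(n,f=None):
    s=robot.read_state(); d=robot.get_image(n); d['s']=s
    if 'mount' in d:
        T=np.eye(4);T[:3,:3]=R.from_rotvec(s['orientation']).as_matrix();T[:3,3]=s['tcp_pos']
        d['C']=T@np.array(d['mount'])
    else:
        Rm=R.from_rotvec(np.ravel(d['rvec'])).as_matrix();C=np.eye(4);C[:3,:3]=Rm.T;C[:3,3]=-Rm.T@np.ravel(d['tvec']);d['C']=C
    if f: cv2.imwrite('pics/'+f,cv2.cvtColor(d['image'],cv2.COLOR_RGB2BGR))
    return d
def ray(d,uv):
    K=np.array(d['intrinsics']);uv=np.atleast_2d(np.array(uv,float))
    p=cv2.undistortPoints(uv.reshape(-1,1,2),K,np.array([d['k1'],0,0,0.])).reshape(-1,2)
    v=np.c_[p,np.ones(len(p))]@d['C'][:3,:3].T
    return d['C'][:3,3],v
def onz(d,uv,z):
    o,v=ray(d,uv); return o+v*((z-o[2])/v[:,2])[:,None]
def proj(d,P):
    P=np.atleast_2d(P);M=np.linalg.inv(d['C']);q=P@M[:3,:3].T+M[:3,3]
    return cv2.projectPoints(q,np.zeros(3),np.zeros(3),np.array(d['intrinsics']),np.array([d['k1'],0,0,0.]))[0].reshape(-1,2)
def st():
    s=robot.read_state();print(round(s['time_s'],2),np.round(s['tcp_pos'],4),np.round(s['orientation'],3),np.round(s['force'],1),np.round(s['moment'],2),round(s['gripper_width'],4));return s
E
python3 - <<'E'
from h import *
st()
for n in ['top','side','wrist']:
    d=snap(n,n+'0.png');print(n,np.round(d['C'],3).tolist(),np.array(d['intrinsics']).tolist(),d['k1'])
E
```

```text
0.0 [0.2653 0.5927 0.2378] [-6.560e-01 -3.072e+00  3.000e-03] [ 0.6 -0.2 -0.8] [0.03 0.01 0.06] 0.0884
top [[0.01, -0.994, 0.112, 0.422], [-1.0, -0.011, -0.004, -0.023], [0.006, -0.112, -0.994, 1.397], [0.0, 0.0, 0.0, 1.0]] [[539.6476754450741, 0.0, 313.2934289206265], [0.0, 539.6476754450741, 237.9591985963154], [0.0, 0.0, 1.0]] -0.13073651922902993
side [[-0.962, -0.111, 0.249, 0.262], [-0.272, 0.463, -0.844, 1.085], [-0.022, -0.88, -0.475, 0.727], [0.0, 0.0, 0.0, 1.0]] [[602.7349499127336, 0.0, 326.31141624487225], [0.0, 602.7349499127336, 240.95704606099332], [0.0, 0.0, 1.0]] -0.20775444322174746
wrist [[0.408, 0.874, 0.265, 0.197], [0.913, -0.39, -0.121, 0.625], [-0.002, 0.291, -0.957, 0.384], [0.0, 0.0, 0.0, 1.0]] [[374.7127584484824, 0.0, 324.3084611402152], [0.0, 374.7127584484824, 236.0356548128689], [0.0, 0.0, 1.0]] -0.07651178560056895
```

View pics/top0.png

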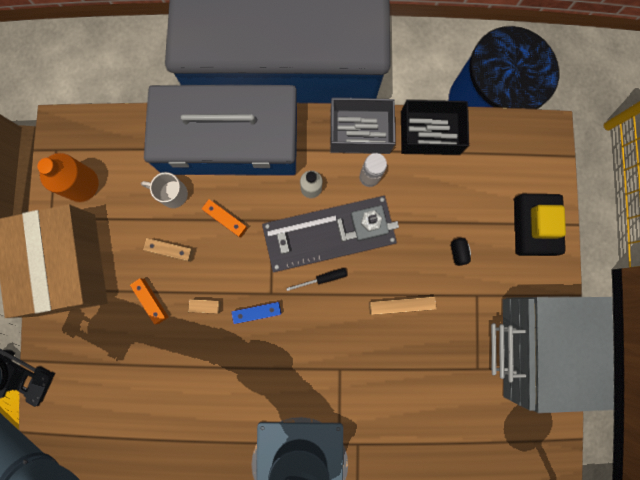

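View pics/side0.png

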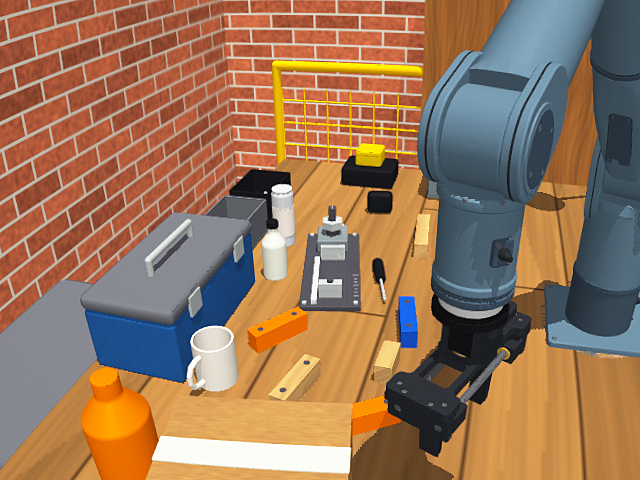

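Candidates for the sample in the top view: pine batten with two dark holes (169,249), which matches the description. The others are orange look-alikes (224,217) and (147,300), a blue look-alike (257,312), and plain offcuts (204,306) and (403,305). The jig is at (330,232), with its housing at (372,220) and tail stop at (283,240).

Run:
```python
from h import *
d=snap('top');im=cv2.cvtColor(d['image'],cv2.COLOR_RGB2BGR)
a=cv2.resize(im[190:280,140:205],None,fx=5.5,fy=5.5,interpolation=cv2.INTER_CUBIC)
b=cv2.resize(im[190:280,255:405],None,fx=2.9,fy=5.5,interpolation=cv2.INTER_CUBIC)
b=cv2.resize(im[190:280,255:405],None,fx=5.3,fy=5.3,interpolation=cv2.INTER_CUBIC)
cv2.imwrite('pics/cropj.png',b);cv2.imwrite('pics/crops.png',a)
hsv=cv2.cvtColor(im,cv2.COLOR_BGR2HSV)
print(hsv[252,169],hsv[262,169],hsv[262,300],hsv[244,300])
# sample: brighter pine
m=((hsv[...,0]<25)&(hsv[...,2]>175)&(hsv[...,1]<150)&(hsv[...,1]>40)).astype(np.uint8)
m=cv2.morphologyEx(m,cv2.MORPH_CLOSE,np.ones((5,5)))
for c in cv2.findContours(m,0,2)[0]:
    if 150<cv2.contourArea(c)<2500:
        r=cv2.minAreaRect(c);
        if not(100<r[0][0]<480 and 180<r[0][1]<340):continue
        P=onz(d,cv2.boxPoints(r),.04);print('pine',np.round(r[0]),np.round(P.mean(0),3),np.round(P[:,:2],3).tolist(),np.round(np.linalg.norm(P-np.roll(P,1,0),axis=1),3))
# plate: dark greyish
m=((hsv[...,1]<70)&(hsv[...,2]<120)).astype(np.uint8);mm=np.zeros_like(m);mm[185:285,250:410]=m[185:285,250:410]
mm=cv2.morphologyEx(mm,cv2.MORPH_OPEN,np.ones((3,3)))
c=max(cv2.findContours(mm,0,2)[0],key=cv2.contourArea);r=cv2.minAreaRect(c);P=onz(d,cv2.boxPoints(r),.012)
print('plate',r,np.round(P,3).tolist(),np.linalg.norm(P-np.roll(P,1,0),axis=1))
```

```text
[ 15 131 200] [ 15 148 140] [150  10  73] [150  10  76]
pine [203. 306.] [0.4   0.247 0.04 ] [[0.415, 0.282], [0.416, 0.211], [0.386, 0.211], [0.385, 0.282]] [0.03  0.071 0.03  0.071]
pine [403. 305.] [ 0.407 -0.257  0.04 ] [[0.416, -0.174], [0.43, -0.337], [0.399, -0.339], [0.385, -0.176]] [0.031 0.164 0.031 0.163]
pine [166. 249.] [0.543 0.345 0.04 ] [[0.541, 0.406], [0.571, 0.4], [0.545, 0.284], [0.515, 0.29]] [0.119 0.031 0.119 0.03 ]
plate ((330.1941223144531, 239.62351989746094), (37.31203079223633, 126.57891082763672), 77.47119140625) [[0.584, 0.098, 0.012], [0.66, -0.223, 0.012], [0.565, -0.243, 0.012], [0.491, 0.075, 0.012]] [0.09661035 0.32934021 0.09749036 0.3269127 ]
```

View pics/cropj.png

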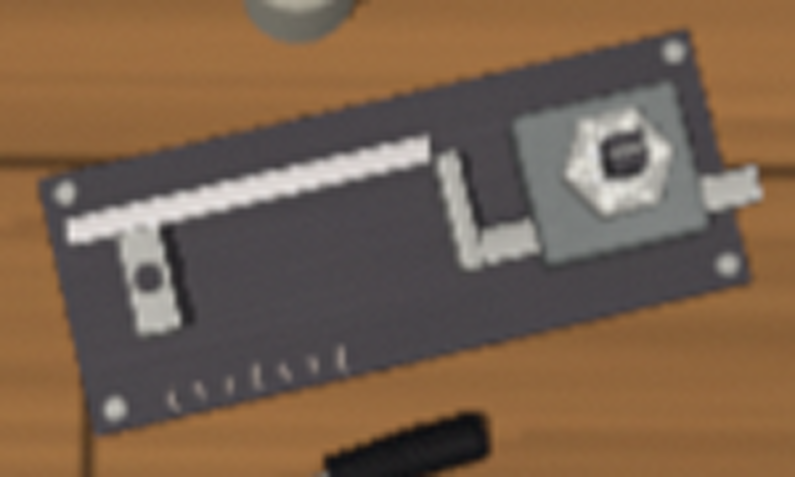

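View pics/crops.png

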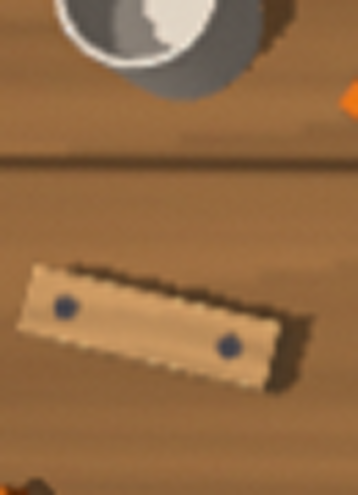

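Jig crop: plate corners at crop pixels (42,180), (690,30), (750,282) and (98,435), tail top around (150,280), hex nut around (619,162). Sample crop: pine, with two dark holes at crop pixels (66,307) and (230,346), so the choice is right.

```bash
cat >> h.py <<'E'
def jw(J,p): # jig->world
    c,s=np.cos(J[2]),np.sin(J[2]);p=np.atleast_2d(p);return np.c_[J[0]+c*p[:,0]-s*p[:,1],J[1]+s*p[:,0]+c*p[:,1],p[:,2]]
def wj(J,p):
    c,s=np.cos(J[2]),np.sin(J[2]);p=np.atleast_2d(p);x=p[:,0]-J[0];y=p[:,1]-J[1];return np.c_[c*x+s*y,-s*x+c*y,p[:,2]]
E
python3 - <<'E'
from h import *
from scipy.optimize import least_squares
d=snap('top');cr=lambda L:np.array(L,float)/5.3+[255,190]-.4
W=onz(d,cr([(42,180),(690,30),(750,282),(98,435)]),.012)
Q=np.array([[65,155,12],[65,-175,12],[-65,-175,12],[-65,155,12]])/1e3
r=least_squares(lambda J:(jw(J,Q)-W)[:,:2].ravel(),[.58,-.07,.2]);J=r.x
print('J',np.round(J,4),np.round(r.fun*1e3,1))
f=lambda n,px,z:print(n,np.round(onz(d,px,z),4).tolist(),'jig',np.round(wj(J,onz(d,px,z))*1e3,1).tolist())
f('tail',cr([(118,232),(155,225),(182,325),(140,333)]),.047)
f('nut',cr([(619,162)]),.08);f('head',cr([(626,153)]),.114)
f('stop',cr([(437,155),(460,150),(482,265),(462,270)]),.05)
f('fence',cr([(66,220),(428,137),(430,160),(70,243)]),.024)
f('can',[(376,161)],.15);f('glue',[(312,175)],.14)
f('holes',np.array([(66,307),(230,346)])/5.5+[140,190]-.4,.04)
s=snap('side','s1.png')
print('side proj',np.round(proj(s,jw(J,np.r_[Q,[[0,-.115,.114]]])),0).tolist())
E
```

```text
J [ 0.5892 -0.0607  0.2401] [ 0.8  2.1  0.9 -0.5 -0.6 -2.6 -1.1  1. ]
tail [[0.5852, 0.0632, 0.047], [0.5887, 0.0457, 0.047], [0.5411, 0.0321, 0.047], [0.5371, 0.052, 0.047]] jig [[25.6, 121.4, 47.0], [24.9, 103.5, 47.0], [-24.6, 101.6, 47.0], [-23.8, 121.8, 47.0]]
nut [[0.6167, -0.1717, 0.08]] jig [[0.3, -114.3, 80.0]]
head [[0.6158, -0.171, 0.114]] jig [[-0.4, -113.5, 114.0]]
stop [[0.6234, -0.0881, 0.05], [0.626, -0.0991, 0.05], [0.571, -0.1098, 0.05], [0.5685, -0.1003, 0.05]] jig [[26.8, -34.8, 50.0], [26.6, -46.0, 50.0], [-29.3, -43.3, 50.0], [-29.5, -33.5, 50.0]]
fence [[0.5935, 0.09, 0.024], [0.6361, -0.085, 0.024], [0.6248, -0.086, 0.024], [0.5823, 0.0879, 0.024]] jig [[40.1, 145.4, 24.0], [39.8, -34.7, 24.0], [28.6, -33.1, 24.0], [28.7, 145.9, 24.0]]
can [[0.7486, -0.1753, 0.15]] jig [[127.6, -149.2, 150.0]]
glue [[0.7148, -0.0236, 0.14]] jig [[130.8, 6.1, 140.0]]
holes [[0.5516, 0.3839, 0.04], [0.5344, 0.3058, 0.04]] jig [[69.2, 440.8, 40.0], [34.0, 369.0, 40.0]]
side proj [[299.0, 306.0], [308.0, 233.0], [359.0, 233.0], [361.0, 306.0], [332.0, 207.0]]
```

Run:
```python
from h import *
d=snap('top');J=[.5892,-.0607,.2401]
print('mug',onz(d,[(165,187.5),(150.4,187.5),(179.1,187.5)],.09).round(4))
s=st();Rm=R.from_rotvec(s['orientation']).as_matrix();print('tooly',np.degrees(np.arctan2(Rm[1,1],Rm[0,1])),Rm[:,2])
h=np.array([[.5516,.3839],[.5344,.3058]]);c=h.mean(0);u=(h[1]-h[0])/np.linalg.norm(h[1]-h[0])
ang=np.degrees(np.arctan2(u[0],-u[1]))
g=c+.022*u;print('sample c',c,'x-axis ang',-ang,'grip',g,'delta',(g-s['tcp_pos'][:2])*1e3)
t=jw(J,[[.012-.004,.0425-.004+.022,0]])[0];print('place',t,np.degrees(J[2]))
side=snap('side');print(proj(side,np.r_[c,.04]),proj(side,np.r_[np.array([.68,.345]),0]))
```

```text
mug [[0.6919 0.3418 0.09  ]
 [0.6918 0.3789 0.09  ]
 [0.6921 0.3061 0.09  ]]
0.35 [0.2655 0.5932 0.2385] [-6.560e-01 -3.072e+00  1.000e-03] [-0.1 -0.2 -0.3] [-0.01 -0.01 -0.01] 0.0878
tooly 65.89262654220455 [-1.08345498e-04 -3.67765432e-04 -9.99999927e-01]
sample c [0.543   0.34485] x-axis ang 12.420013466761587 grip [0.53826832 0.32336486] delta [ 272.8007497 -269.8110127]
place [ 5.82583628e-01 -3.30928439e-05  0.00000000e+00] 13.756716661091065
[[295.00920381 375.60271764]] [[224.51032609 379.21945011]]
```

>>> jog_arm:
  series:
    - [0,0,0.12,23,-22.5,0,60]
    - [0,0,0.24,46,-45,0,60]
    - [0,0,0.36,68,-67.5,0,60]
    - [0,0,0.48,91,-90,0,60]
    - [0,0,0.6,114,-112.5,0,60]
    - [0,0,0.72,136,-135,0,60]
    - [0,0,0.84,159,-157.5,0,60]
    - [0,0,0.96,182,-180,0,60]
    - [0,0,1.08,205,-202,-15,60]
    - [0,0,1.2,228,-225,-30,60]
    - [0,0,1.32,250,-247,-45,60]
    - [0,0,1.44,273,-270,-60,60]
  grip_force: 25

```text
time_s: 1.4
tcp_pos: [0.5395, 0.3223, 0.1783]
orientation: [-1.541, 2.737, 0.0]
force: [0.3, 0.7, 0.2]
gripper_width: 0.0602
finger_force: 0.0
```

>>> jog_arm:
  series:
    - [0,0,0.12,0,0,-20,60]
    - [0,0,0.24,0,0,-40,60]
    - [0,0,0.335,0,0,-60,60]
    - [0,0,0.335,0,0,-80,60]
    - [0,0,0.335,0,0,-80,60]

```text
time_s: 1.82
tcp_pos: [0.5364, 0.3214, 0.0949]
orientation: [1.964, -2.444, -0.001]
force: [-1.3, -1.0, -0.1]
gripper_width: 0.0601
finger_force: 0.0
```

Run:
```python
from h import *
s=st();print(np.round(s['joint_positions'],2));Rm=R.from_rotvec(s['orientation']).as_matrix();print(np.degrees(np.arctan2(Rm[1,1],Rm[0,1])))
d=snap('wrist','w1.png')
c=np.array([.543,.34485,.04]);u=np.array([-.215,-.977,0])
print(proj(d,[c,c+.022*u,c+.06*u]).round())
```

```text
1.82 [0.5364 0.3214 0.0949] [ 1.964e+00 -2.444e+00 -1.000e-03] [-1.3 -1.  -0.1] [ 0.08  0.12 -0.03] 0.0601
[-0.41  0.69 -0.29  1.68  0.25  0.81  2.11]
167.57019769800416
[[322. 298.]
 [322. 263.]
 [321. 197.]]
```

View pics/w1.png

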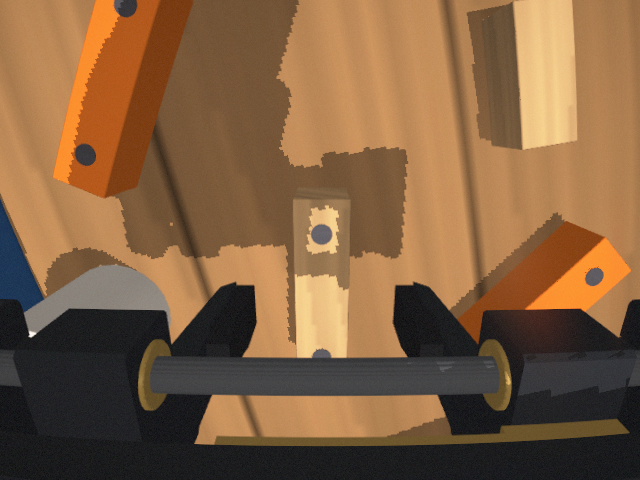

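The wrist view shows the sample midway between the fingers. Its near end is at about (321,193), where I predicted it, and the mug is clear at left (100,300).

>>> jog_arm:
  series:
    - [0,0,0,1,1,-25,60]
    - [0,0,0,1,1,-50,60]
    - [0,0,0,1,1,-70,60]
    - [0,0,0,1,1,-78,60]
    - [0,0,0,1,1,-78,45]
    - [0,0,0,1,1,-78,25]
    - [0,0,0,1,1,-78,20]
    - [0,0,0,1,1,-78,20]
    - [0,0,0,1,1,-78,20]
  grip_force: 25

```text
time_s: 2.62
tcp_pos: [0.5402, 0.3249, 0.0223]
orientation: [-1.967, 2.447, -0.0]
force: [-2.0, -0.6, 5.1]
gripper_width: 0.032
finger_force: 25.0
```

>>> jog_arm:
  series:
    - [0,0,0,0,0,15,20]
    - [0,0,0,0,0,40,20]
    - [0,0,0,0,0,70,20]
    - [0,0,0,0,0,100,20]
    - [0,0,0,0,0,115,20]

```text
time_s: 3.03
tcp_pos: [0.541, 0.3253, 0.1407]
orientation: [-1.965, 2.445, -0.001]
force: [0.6, 0.0, -1.2]
gripper_width: 0.0317
finger_force: 25.0
```

>>> jog_arm:
  series:
    - [0,0,-0.12,2,-15,0,20]
    - [0,0,-0.24,4,-30,0,20]
    - [0,0,-0.36,6,-45,0,20]
    - [0,0,-0.48,8,-60,0,20]
    - [0,0,-0.6,10,-75,0,20]
    - [0,0,-0.72,12,-90,0,20]
    - [0,0,-0.84,14,-105,0,20]
    - [0,0,-0.96,16,-120,0,20]
    - [0,0,-1.08,18,-135,0,20]
    - [0,0,-1.2,20,-150,0,20]
    - [0,0,-1.32,21,-165,0,20]
    - [0,0,-1.44,22,-180,0,20]

```text
time_s: 4.03
tcp_pos: [0.5616, 0.1438, 0.137]
orientation: [0.144, 3.138, 0.002]
force: [-0.8, -0.2, -0.8]
gripper_width: 0.032
finger_force: 25.0
```

>>> jog_arm:
  series:
    - [0,0,-0.12,2,-15,0,20]
    - [0,0,-0.24,4,-30,0,20]
    - [0,0,-0.36,6,-45,0,20]
    - [0,0,-0.48,8,-60,0,20]
    - [0,0,-0.6,10,-75,0,20]
    - [0,0,-0.72,12,-90,0,20]
    - [0,0,-0.84,14,-105,0,20]
    - [0,0,-0.96,16,-120,0,20]
    - [0,0,-1.08,18,-135,0,20]
    - [0,0,-1.2,19,-147,0,20]
    - [0,0,-1.244,19,-147,0,20]
    - [0,0,-1.244,19,-147,0,20]

```text
time_s: 5.03
tcp_pos: [0.5806, -0.0031, 0.1367]
orientation: [1.942, 2.47, 0.002]
force: [-0.2, 0.0, -0.6]
gripper_width: 0.0321
finger_force: 25.0
```

```bash
cat >> h.py <<'E'
J=[.5892,-.0607,.2401]
def sj():
    s=st();Rm=R.from_rotvec(s['orientation']).as_matrix();print('tooly',np.degrees(np.arctan2(Rm[1,1],Rm[0,1])).round(2),'tcp jig mm',(wj(J,s['tcp_pos'])*1e3).round(1),'q',np.round(s['joint_positions'],2));return s
E
python3 - <<'E'
from h import *
sj()
d=snap('top');im=cv2.cvtColor(d['image'],cv2.COLOR_RGB2BGR)
d=snap('side');im2=cv2.cvtColor(d['image'],cv2.COLOR_RGB2BGR)
w=snap('wrist');im3=cv2.cvtColor(w['image'],cv2.COLOR_RGB2BGR)
cv2.imwrite('pics/m2.png',np.vstack([np.hstack([cv2.resize(im[180:290,240:420],(400,245)),cv2.resize(im2[190:330,240:420],(400,245))]),np.hstack([cv2.resize(im3,(460,345)),np.zeros((345,340,3),np.uint8)])]))
E
```

```text
5.03 [ 0.5806 -0.0031  0.1367] [1.942e+00 2.470e+00 2.000e-03] [-0.2  0.  -0.6] [-0.01  0.03 -0.01] 0.0321
tooly 13.65 tcp jig mm [[  5.3  57.9 136.7]] q [-0.35  0.57  0.38  1.82 -0.29  0.8   0.41]
```

View pics/m2.png

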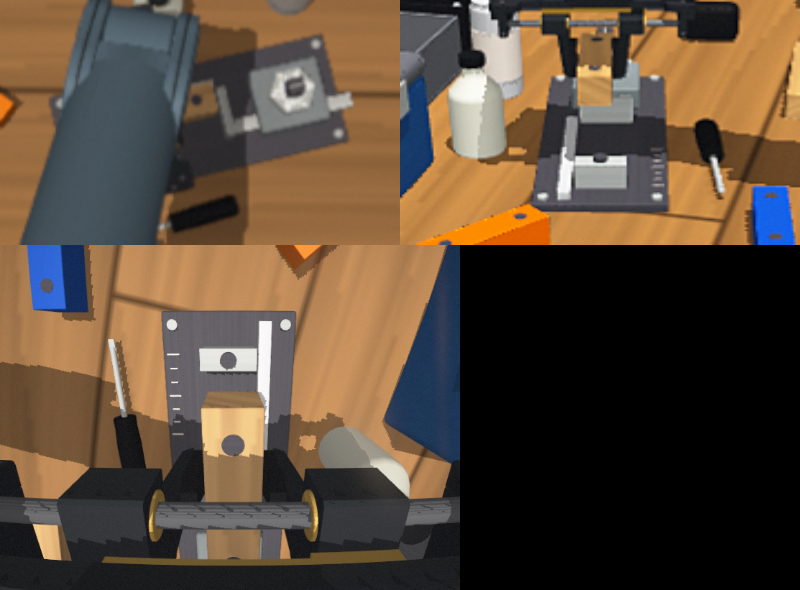

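The sample is level and parallel to the fence (wrist tile: end face at (233,400), tail at (228,360), fence at (265,370)). It is clear of the tail stop and the glue bottle. Lowering.

>>> jog_arm:
  series:
    - [0,0,0,0,0,-35,20]
    - [0,0,0,0,0,-65,20]
    - [0,0,0,0,0,-85,20]
    - [0,0,0,0,0,-95,20]
    - [0,0,0,0,0,-95,20]
    - [0,0,0,0,0,-95,20]

```text
time_s: 5.68
tcp_pos: [0.5808, -0.0025, 0.0412]
orientation: [-1.937, -2.473, -0.001]
force: [0.7, 1.3, -0.5]
gripper_width: 0.0315
finger_force: 25.0
```

>>> jog_arm:
  series:
    - [0,0,0,0,0,-3,20]
    - [0,0,0,0,0,-5,20]
    - [0,0,0,0,0,-5,20]

```text
time_s: 5.93
tcp_pos: [0.5811, -0.0026, 0.0364]
orientation: [1.937, 2.472, 0.002]
force: [0.2, -0.1, -0.3]
gripper_width: 0.0314
finger_force: 25.0
```

```bash
python3 -c "
from h import *
sj()"
```

```text
5.93 [ 0.5811 -0.0026  0.0364] [1.937e+00 2.472e+00 2.000e-03] [ 0.2 -0.1 -0.3] [-0.02  0.03  0.03] 0.0314
tooly 13.82 tcp jig mm [[ 5.9 58.4 36.4]] q [-0.3   0.73  0.31  1.85 -0.36  0.61  0.47]
```

Another step down until the force shows contact.

>>> jog_arm:
  series:
    - [0,0,0,0,0,-1.5,20]
    - [0,0,0,0,0,-3,20]
    - [0,0,0,0,0,-3,20]

```text
time_s: 6.18
tcp_pos: [0.5811, -0.0026, 0.0342]
orientation: [1.938, 2.472, 0.002]
force: [-4.1, 0.6, 12.0]
gripper_width: 0.0319
finger_force: 25.0
```

>>> jog_arm:
  series:
    - [0,0,0,2,0.5,1,20]
    - [0,0,0,4,1,1,20]
    - [0,0,0,6,1.5,1,20]
    - [0,0,0,6,1.5,1,20]

```text
time_s: 6.52
tcp_pos: [0.5848, -0.0017, 0.0343]
orientation: [-1.937, -2.469, 0.004]
force: [-7.9, -0.8, 15.3]
gripper_width: 0.0317
finger_force: 25.0
```

```bash
python3 -c "
from h import *
sj()"
```

```text
6.52 [ 0.5848 -0.0017  0.0343] [-1.937 -2.469  0.004] [-7.9 -0.8 15.3] [-0.25  1.85 -0.03] 0.0317
tooly 13.78 tcp jig mm [[ 9.7 58.3 34.3]] q [-0.3   0.74  0.31  1.84 -0.36  0.63  0.47]
```

>>> jog_arm:
  series:
    - [0,0,0,1,0.2,1,20]
    - [0,0,0,2,0.5,1,20]
    - [0,0,0,2,0.5,1,20]

```text
time_s: 6.77
tcp_pos: [0.5883, -0.0008, 0.0345]
orientation: [-1.938, -2.472, 0.001]
force: [-2.1, 0.2, 0.0]
gripper_width: 0.0319
finger_force: 25.0
```

>>> jog_arm:
  series:
    - [0,0,0,-0.5,2,0,20]
    - [0,0,0,-1,4,0,20]
    - [0,0,0,-1,4,0,20]

```text
time_s: 7.02
tcp_pos: [0.5872, 0.0033, 0.0344]
orientation: [-1.938, -2.472, 0.001]
force: [-1.0, -2.6, -1.7]
gripper_width: 0.0318
finger_force: 25.0
```

```bash
python3 -c "
from h import *
sj()"
```

```text
7.02 [0.5872 0.0033 0.0344] [-1.938e+00 -2.472e+00  1.000e-03] [-1.  -2.6 -1.7] [-0.46  0.3  -0.12] 0.0318
tooly 13.81 tcp jig mm [[13.3 62.6 34.4]] q [-0.31  0.74  0.31  1.83 -0.36  0.62  0.46]
```

>>> jog_arm:
  series:
    - [0,0,0,-0.4,1.5,-0.5,20]
    - [0,0,0,-0.7,3,-0.5,20]
    - [0,0,0,-0.7,3,-0.5,20]

```text
time_s: 7.27
tcp_pos: [0.5872, 0.0033, 0.0344]
orientation: [1.938, 2.468, -0.003]
force: [-0.1, -8.0, -0.2]
gripper_width: 0.0318
finger_force: 25.0
```

>>> jog_arm:
  series:
    - [0,0,0,1.5,0.4,0,20]
    - [0,0,0,3,0.7,0,20]
    - [0,0,0,3,0.7,0,20]

```text
time_s: 7.52
tcp_pos: [0.5873, 0.0034, 0.0343]
orientation: [-1.94, -2.469, 0.009]
force: [-9.6, -8.4, 9.0]
gripper_width: 0.0322
finger_force: 25.0
```

```bash
python3 -c "
from h import *
sj()"
```

```text
7.52 [0.5873 0.0034 0.0343] [-1.94  -2.469  0.009] [-9.6 -8.4  9. ] [-1.82  1.95  0.02] 0.0322
tooly 13.68 tcp jig mm [[13.4 62.7 34.3]] q [-0.31  0.74  0.31  1.83 -0.36  0.63  0.45]
```

>>> jog_arm:
  series:
    - [0,0,0,0,0,0.5,50]
    - [0,0,0,0,0,0.5,50]
    - [0,0,0,0,0,0.5,50]
    - [0,0,0,0,0,20,50]
    - [0,0,0,0,0,50,50]
    - [0,0,0,0,0,85,55]
    - [0,0,0,0,0,120,60]
    - [0,0,0,0,0,140,65]

```text
time_s: 8.18
tcp_pos: [0.592, 0.0078, 0.1781]
orientation: [1.935, 2.47, 0.007]
force: [0.4, -0.6, -0.2]
gripper_width: 0.0636
finger_force: 0.0
```

>>> jog_arm:
  series:
    - [0,0,-0.12,2,-10,0,70]
    - [0,0,-0.24,4,-20,0,70]
    - [0,0,-0.36,6,-30,0,70]
    - [0,0,-0.48,8,-40,0,70]
    - [0,0,-0.6,10,-50,0,70]
    - [0,0,-0.72,12,-60,0,70]
    - [0,0,-0.84,14,-70,0,70]
    - [0,0,-0.96,16,-80,0,70]
    - [0,0,-1.08,18,-90,0,70]
    - [0,0,-1.2,20,-100,0,70]
    - [0,0,-1.32,22,-110,0,70]
    - [0,0,-1.44,24,-120,0,70]

```text
time_s: 9.18
tcp_pos: [0.6147, -0.1124, 0.1743]
orientation: [-3.088, -0.574, -0.002]
force: [0.3, 0.5, 0.0]
gripper_width: 0.0702
finger_force: 0.0
```

>>> jog_arm:
  series:
    - [0,0,-0.12,1,-15,0,70]
    - [0,0,-0.24,2,-30,0,70]
    - [0,0,-0.36,4,-45,0,70]
    - [0,0,-0.48,4,-57,0,70]
    - [0,0,-0.6,4,-57,0,70]
    - [0,0,-0.6,4,-57,0,70]

```text
time_s: 9.68
tcp_pos: [0.6184, -0.17, 0.174]
orientation: [3.12, -0.364, 0.001]
force: [-0.3, 1.2, -0.2]
gripper_width: 0.0702
finger_force: 0.0
```

Run:
```python
from h import *
sj()
t=snap('top');w=snap('wrist')
a=jw(J,[[0,-.115,.114],[0,-.115,.08]]);print('wrist proj head,nut',proj(w,a).round().tolist())
bg=lambda i:cv2.cvtColor(i,cv2.COLOR_RGB2BGR)
cv2.imwrite('pics/m3.png',np.hstack([cv2.resize(bg(w['image']),(400,300)),cv2.resize(bg(t['image'])[190:280,255:375],(400,300))]))
cv2.imwrite('pics/w3.png',bg(w['image']));cv2.imwrite('pics/t3.png',bg(t['image']))
```

```text
9.68 [ 0.6184 -0.17    0.174 ] [ 3.12e+00 -3.64e-01  1.00e-03] [-0.3  1.2 -0.2] [-0.01  0.12  0.03] 0.0702
tooly -103.3 tcp jig mm [[   2.3 -113.1  174. ]] q [-0.38  0.77  0.9   1.65 -0.68  1.06 -1.07]
wrist proj head,nut [[332.0, 259.0], [331.0, 241.0]]
```

View pics/m3.png

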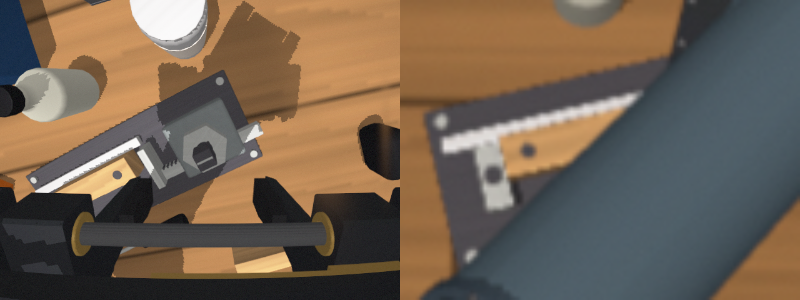

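The sample lies against fence and tail (right tile: sample end at (510,155) beside the tail at (490,165)). The head and nut show at about (204,150) in the wrist tile, slightly off my prediction, so I'll take a closer crop.

Run:
```python
import cv2
i=cv2.imread('pics/w3.png')[170:300,260:400]
cv2.imwrite('pics/c3.png',cv2.resize(i,None,fx=4.5,fy=4.5,interpolation=cv2.INTER_CUBIC))
```

```text
(no output)
```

View pics/c3.png

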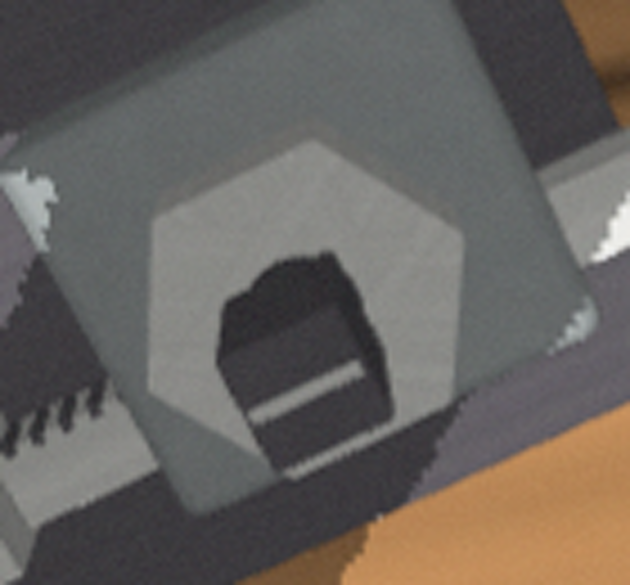

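Run:
```python
from h import *
w=snap('wrist');s=w['s']
cr=lambda L:np.array(L,float)/4.5+[260,170]-.4
V=onz(w,cr([(312,140),(463,237),(453,392),(290,478),(148,390),(153,216)]),.08)
H=onz(w,cr([(218,360),(345,300),(393,415),(275,475)]),.114)
c=V.mean(0);print('nut c',c.round(4),'head c',H.mean(0).round(4),'tcp',s['tcp_pos'].round(4))
a=np.degrees(np.arctan2(*(V-c)[:,1::-1].T));print('vertex ang',a.round(1),'r',np.linalg.norm(V-c,axis=1).round(4))
m=(a+360)%60;print('flat ang world mod60',(np.degrees(np.angle(np.exp(6j*np.radians(a)).mean()))/6+30)%60,'jig', np.degrees(J[2]))
e=np.roll(H,-1,0)-H;print('head edges',np.linalg.norm(e,axis=1).round(4),(np.degrees(np.arctan2(e[:,1],e[:,0]))%90).round(1))
```

```text
nut c [ 0.6188 -0.1699  0.08  ] head c [ 0.6189 -0.1703  0.114 ] tcp [ 0.6184 -0.1689  0.1739]
vertex ang [ -15.4  -76.7 -132.1  163.1  105.2   43.7] r [0.0259 0.0261 0.026  0.0269 0.0265 0.0264]
flat ang world mod60 14.599119649133144 jig 13.756716661091065
head edges [0.0182 0.0169 0.0175 0.0176] [13.6  9.5 16.  11.8]
```

>>> jog_arm:
  series:
    - [0,0,-0.036,0,-1,-30,70]
    - [0,0,-0.036,0,-1,-60,70]
    - [0,0,-0.036,0,-1,-90,70]
    - [0,0,-0.036,0,-1,-108,70]
    - [0,0,-0.036,0,-1,-108,70]
    - [0,0,-0.036,0,-1,-108,58]
    - [0,0,-0.036,0,-1,-108,48]
    - [0,0,-0.036,0,-1,-108,40]
    - [0,0,-0.036,0,-1,-108,40]
  grip_force: 40

```text
time_s: 10.58
tcp_pos: [0.6189, -0.1713, 0.0679]
orientation: [3.114, -0.413, 0.004]
force: [-0.3, -3.6, 4.5]
gripper_width: 0.0455
finger_force: 37.1
```

```bash
sed -i 's/^J=.*/J=[.5914,-.0585,.2401]/' h.py; python3 -c "
from h import *
sj()"
```

```text
10.58 [ 0.6189 -0.1713  0.0679] [ 3.114 -0.413  0.004] [-0.3 -3.6  4.5] [-0.62  0.17 -0.12] 0.0455
tooly -105.1 tcp jig mm [[  -0.2 -116.1   67.9]] q [-0.32  0.9   0.79  1.7  -0.8   0.9  -1.02]
```

>>> jog_arm:
  series:
    - [0,0,0.11,0,0,0,40]
    - [0,0,0.22,0,0,0,40]
    - [0,0,0.33,0,0,0,40]
    - [0,0,0.44,0,0,0,40]
    - [0,0,0.55,0,0,0,40]
    - [0,0,0.66,0,0,0,40]

```text
time_s: 11.08
tcp_pos: [0.6188, -0.1708, 0.0678]
orientation: [3.078, 0.626, 0.004]
force: [-0.8, 1.6, 3.4]
gripper_width: 0.0456
finger_force: 40.0
```

```bash
python3 -c "
from h import *
sj()"
```

```text
11.08 [ 0.6188 -0.1708  0.0678] [3.078 0.626 0.004] [-0.8  1.6  3.4] [ 0.31  0.29 -0.1 ] 0.0456
tooly -66.99 tcp jig mm [[-1.000e-01 -1.156e+02  6.780e+01]] q [-0.23  0.84  0.64  1.69 -0.65  0.83 -0.46]
```

>>> jog_arm:
  series:
    - [0,0,0.11,0,0,0,40]
    - [0,0,0.22,0,0,0,40]
    - [0,0,0.33,0,0,0,40]
    - [0,0,0.44,0,0,0,40]
    - [0,0,0.55,0,0,0,40]
    - [0,0,0.66,0,0,0,40]
    - [0,0,0.68,0,0,0,40]
    - [0,0,0.68,0,0,0,40]

```text
time_s: 11.75
tcp_pos: [0.6185, -0.1704, 0.0678]
orientation: [-2.698, -1.609, -0.003]
force: [-2.2, 2.8, 7.6]
gripper_width: 0.0457
finger_force: 40.0
```

```bash
python3 -c "
from h import *
sj()"
```

```text
11.75 [ 0.6185 -0.1704  0.0678] [-2.698 -1.609 -0.003] [-2.2  2.8  7.6] [0.62 0.6  0.11] 0.0457
tooly -28.37 tcp jig mm [[  -0.3 -115.1   67.8]] q [-0.13  0.79  0.48  1.69 -0.48  0.79  0.09]
```

>>> jog_arm:
  series:
    - [0,0,0,0,0,0,62]
    - [0,0,0,0,0,0,62]
    - [0,0,0,0,0,0,62]
    - [0,0,0,0,0,17,62]
    - [0,0,0,0,0,34,62]
    - [0,0,0.11,0,0,34,62]
    - [0,0,0.22,0,0,34,62]
    - [0,0,0.33,0,0,34,62]
    - [0,0,0.44,0,0,34,62]
    - [0,0,0.55,0,0,34,62]
    - [0,0,0.66,0,0,34,60]
    - [0,0,0.735,0,0,34,50]

```text
time_s: 12.75
tcp_pos: [0.6177, -0.1715, 0.1001]
orientation: [1.934, 2.475, -0.001]
force: [-0.5, 0.0, -0.7]
gripper_width: 0.0553
finger_force: 0.0
```

Run:
```python
from h import *
sj()
t=snap('top')
cv2.imwrite('pics/t4.png',cv2.cvtColor(t['image'],cv2.COLOR_RGB2BGR))
```

```text
12.75 [ 0.6177 -0.1715  0.1001] [ 1.934e+00  2.475e+00 -1.000e-03] [-0.5  0.  -0.7] [ 0.01  0.05 -0.05] 0.0553
tooly 14.0 tcp jig mm [[  -1.3 -116.   100.1]] q [-0.02  0.71  0.32  1.67 -0.29  0.81  0.67]
```

>>> jog_arm:
  series:
    - [0,0,0,0.8,1,-4,45]
    - [0,0,0,0.8,1,-8,35]
    - [0,0,0,0.8,1,-8,25]
    - [0,0,0,0.8,1,-8,12]
    - [0,0,0,0.8,1,-8,12]
    - [0,0,0,0.8,1,-8,12]
    - [0,0,0,0.8,1,-8,12]
  grip_force: 30

```text
time_s: 13.38
tcp_pos: [0.6178, -0.1702, 0.092]
orientation: [-1.939, -2.47, 0.002]
force: [-2.7, -0.2, 1.1]
gripper_width: 0.0179
finger_force: 30.0
```

Run:
```python
from h import *
sj()
```

```text
13.38 [ 0.6178 -0.1702  0.092 ] [-1.939e+00 -2.470e+00  2.000e-03] [-2.7 -0.2  1.1] [-0.09  0.58 -0.  ] 0.0179
tooly 13.73 tcp jig mm [[  -0.9 -114.7   92. ]] q [-0.02  0.72  0.32  1.67 -0.29  0.8   0.67]
```

>>> jog_arm:
  series:
    - [0,0,-0.1,0,0,0,12]
    - [0,0,-0.2,0,0,0,12]
    - [0,0,-0.3,0,0,0,12]
    - [0,0,-0.4,0,0,0,12]
    - [0,0,-0.5,0,0,0,12]
    - [0,0,-0.6,0,0,0,12]
    - [0,0,-0.7,0,0,0,12]
    - [0,0,-0.8,0,0,0,12]
    - [0,0,-0.9,0,0,0,12]
    - [0,0,-1.0,0,0,0,12]
    - [0,0,-1.1,0,0,0,12]
    - [0,0,-1.1,0,0,0,12]

```text
time_s: 14.38
tcp_pos: [0.6188, -0.1705, 0.0921]
orientation: [2.946, 1.087, -0.0]
force: [-0.1, -1.2, -3.1]
gripper_width: 0.018
finger_force: 30.0
```

Run:
```python
from h import *
sj()
bg=lambda i:cv2.cvtColor(i,cv2.COLOR_RGB2BGR)
t=snap('top','t5.png');s=snap('side','s5.png');w=snap('wrist','w5.png')
p=jw(J,[[0,-.035+.0132,.05],[0,-.0175,.052]]);
for d in(t,s,w):print(proj(d,p).round().tolist())
cv2.imwrite('pics/m5.png',np.hstack([cv2.resize(bg(t['image'])[190:280,255:375],(400,300)),cv2.resize(bg(w['image']),(400,300))]))
```

```text
14.38 [ 0.6188 -0.1705  0.0921] [ 2.946  1.087 -0.   ] [-0.1 -1.2 -3.1] [-0.42  0.08 -0.08] 0.018
tooly -49.49 tcp jig mm [[  -0.  -115.3   92.1]] q [-0.2   0.78  0.59  1.68 -0.55  0.85 -0.23]
[[334.0, 229.0], [332.0, 230.0]]
[[331.0, 249.0], [331.0, 250.0]]
[[163.0, 192.0], [153.0, 189.0]]
```

View pics/m5.png

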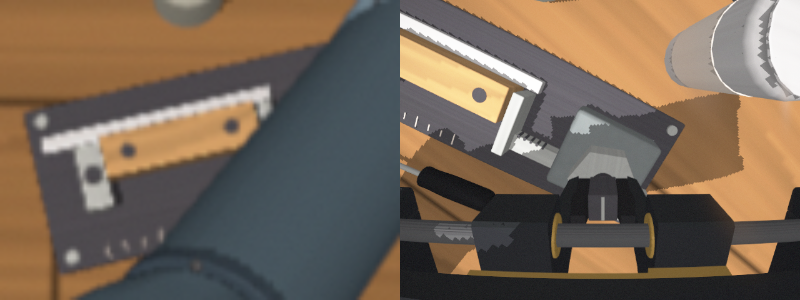

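The wrist tile shows a narrow dark gap between the sample's end, around (500,110), and the stop's top edge, around (512,115). I'll measure the gap on an intensity profile along the jig's y.

```bash
cat >> h.py <<'E'
def gap(d,show=True,xs=(0.0,.012)):
    im=d['image'].astype(np.float32)
    for x in xs:
        y=np.arange(-.05,-.004,.001)
        pr=[]
        p=proj(d,jw(J,np.c_[np.full(len(y),x),y,np.full(len(y),.051)])).astype(np.float32)
        v=cv2.remap(im,p[None,:,0].copy(),p[None,:,1].copy(),cv2.INTER_LINEAR)[0]
        print('x',x,' '.join(f'{int(round(a*1e3))}:{int(b[0])}/{int(b[0]-b[2])}' for a,b in zip(y,v)))
E
python3 - <<'E'
from h import *
gap(snap('wrist'))
E
```

```text
x 0.0 -50:66/0 -49:63/0 -48:66/-2 -47:64/-1 -46:62/0 -45:68/0 -44:65/-2 -43:67/-1 -42:63/-1 -41:65/-2 -40:69/0 -39:103/1 -38:103/2 -37:106/1 -36:104/0 -35:106/1 -34:106/0 -33:102/2 -32:160/3 -31:240/3 -30:245/2 -29:243/3 -28:243/3 -27:243/2 -26:243/2 -25:245/2 -24:244/1 -23:237/3 -22:126/29 -21:119/54 -20:118/54 -19:119/55 -18:221/101 -17:251/94 -16:252/92 -15:252/94 -14:252/94 -13:251/96 -12:251/96 -11:250/96 -10:251/98 -9:250/96 -8:251/95 -7:251/94 -6:250/96 -5:251/96
x 0.012 -50:108/-3 -49:106/-4 -48:108/-2 -47:106/-3 -46:82/-4 -45:67/-4 -44:63/-4 -43:67/-1 -42:65/-2 -41:66/-2 -40:65/-2 -39:104/1 -38:105/1 -37:104/2 -36:105/0 -35:107/1 -34:106/0 -33:106/2 -32:154/1 -31:242/2 -30:247/1 -29:246/1 -28:244/2 -27:243/2 -26:244/2 -25:245/2 -24:246/2 -23:239/3 -22:127/45 -21:113/50 -20:110/47 -19:116/52 -18:201/92 -17:249/97 -16:250/97 -15:250/98 -14:250/97 -13:250/97 -12:250/97 -11:250/97 -10:250/97 -9:249/98 -8:249/98 -7:249/101 -6:248/100 -5:248/98
```

>>> jog_arm:
  series:
    - [0,0,-0.08,0,0,0,12]
    - [0,0,-0.16,0,0,0,12]
    - [0,0,-0.25,0,0,0,12]
    - [0,0,-0.25,0,0,0,12]
    - [0,0,-0.25,0,0,0,12]

```text
time_s: 15.0
tcp_pos: [0.6189, -0.1706, 0.0921]
orientation: [3.056, 0.721, 0.001]
force: [3.9, -3.6, -7.4]
gripper_width: 0.0178
finger_force: 30.0
```

Run:
```python
from h import *
sj();gap(snap('wrist'),xs=(.012,))
```

```text
15.0 [ 0.6189 -0.1706  0.0921] [3.056e+00 7.210e-01 1.000e-03] [ 3.9 -3.6 -7.4] [-0.93 -0.49 -0.03] 0.0178
tooly -63.44 tcp jig mm [[   0.  -115.4   92.1]] q [-0.24  0.8   0.65  1.69 -0.61  0.87 -0.43]
x 0.012 -50:101/-1 -49:100/-2 -48:100/-2 -47:66/-2 -46:63/0 -45:60/-2 -44:60/-1 -43:60/-2 -42:61/-1 -41:61/-1 -40:76/-1 -39:97/1 -38:95/0 -37:97/0 -36:97/2 -35:96/2 -34:96/0 -33:98/1 -32:98/2 -31:99/1 -30:95/0 -29:168/3 -28:240/2 -27:237/2 -26:236/3 -25:233/3 -24:232/3 -23:233/3 -22:235/4 -21:235/4 -20:225/4 -19:110/47 -18:196/91 -17:243/103 -16:245/103 -15:244/104 -14:244/102 -13:245/103 -12:244/102 -11:245/101 -10:245/103 -9:244/102 -8:243/103 -7:242/103 -6:241/103 -5:242/103
```

>>> jog_arm:
  series:
    - [0,0,-0.03,0,0,0,12]
    - [0,0,-0.03,0,0,0,12]

```text
time_s: 15.22
tcp_pos: [0.6189, -0.1706, 0.0921]
orientation: [3.067, 0.674, 0.001]
force: [3.3, -4.8, -7.5]
gripper_width: 0.0176
finger_force: 30.0
```

Run:
```python
from h import *
sj();gap(snap('wrist'),xs=(.012,))
```

```text
15.22 [ 0.6189 -0.1706  0.0921] [3.067e+00 6.740e-01 1.000e-03] [ 3.3 -4.8 -7.5] [-0.93 -0.43  0.21] 0.0176
tooly -65.2 tcp jig mm [[ 1.000e-01 -1.154e+02  9.210e+01]] q [-0.24  0.8   0.66  1.69 -0.62  0.87 -0.46]
x 0.012 -50:104/-3 -49:104/-1 -48:106/-1 -47:68/0 -46:65/0 -45:65/-1 -44:65/0 -43:65/0 -42:64/-2 -41:64/-1 -40:90/0 -39:98/0 -38:100/1 -37:102/1 -36:103/3 -35:98/0 -34:101/1 -33:102/2 -32:101/0 -31:104/2 -30:101/0 -29:145/3 -28:238/2 -27:243/3 -26:240/3 -25:237/2 -24:236/3 -23:237/3 -22:238/2 -21:239/3 -20:230/4 -19:117/50 -18:202/94 -17:245/102 -16:248/100 -15:247/100 -14:247/99 -13:247/101 -12:248/99 -11:248/99 -10:248/100 -9:247/101 -8:247/101 -7:246/100 -6:245/102 -5:245/103
```

>>> jog_arm:
  series:
    - [0,0,-0.02,0,0,0,12]
    - [0,0,-0.02,0,0,0,12]

```text
time_s: 15.43
tcp_pos: [0.6189, -0.1707, 0.0921]
orientation: [3.073, 0.646, 0.001]
force: [2.5, -4.4, -7.1]
gripper_width: 0.0179
finger_force: 30.3
```

Run:
```python
from h import *
sj();gap(snap('wrist'),xs=(.012,))
```

```text
15.43 [ 0.6189 -0.1707  0.0921] [3.073e+00 6.460e-01 1.000e-03] [ 2.5 -4.4 -7.1] [-1.   -0.41  0.52] 0.0179
tooly -66.27 tcp jig mm [[ 1.000e-01 -1.155e+02  9.210e+01]] q [-0.24  0.81  0.67  1.69 -0.62  0.87 -0.47]
x 0.012 -50:106/-3 -49:105/-2 -48:102/-1 -47:67/-1 -46:67/-2 -45:65/-2 -44:63/-1 -43:67/-2 -42:66/-2 -41:68/0 -40:96/0 -39:102/1 -38:104/2 -37:104/2 -36:103/0 -35:101/1 -34:104/1 -33:106/2 -32:103/1 -31:105/1 -30:106/1 -29:154/2 -28:238/2 -27:243/1 -26:242/2 -25:240/2 -24:239/3 -23:240/2 -22:241/2 -21:242/3 -20:235/3 -19:117/44 -18:186/86 -17:249/98 -16:250/100 -15:249/99 -14:249/99 -13:249/99 -12:249/100 -11:249/98 -10:249/98 -9:249/98 -8:249/98 -7:248/99 -6:247/99 -5:247/100
```

Contact: the moment rises (-0.03, 0.21, then 0.52 N m) while the stop's edge no longer moves. I'll take the surplus push off.

>>> jog_arm:
  series:
    - [0,0,0.03,0,0,0,12]
    - [0,0,0.052,0,0,0,12]
    - [0,0,0.052,0,0,0,12]

```text
time_s: 15.73
tcp_pos: [0.6189, -0.1706, 0.0921]
orientation: [3.055, 0.726, 0.001]
force: [2.9, -4.3, -7.3]
gripper_width: 0.0178
finger_force: 30.0
```

Run:
```python
from h import *
sj();gap(snap('wrist'),xs=(.012,))
```

```text
15.73 [ 0.6189 -0.1706  0.0921] [3.055e+00 7.260e-01 1.000e-03] [ 2.9 -4.3 -7.3] [-0.96 -0.51 -0.04] 0.0178
tooly -63.26 tcp jig mm [[   0.  -115.4   92.1]] q [-0.23  0.8   0.65  1.69 -0.61  0.87 -0.43]
x 0.012 -50:97/-2 -49:97/-3 -48:98/-2 -47:72/-1 -46:60/-1 -45:60/-1 -44:59/-1 -43:59/0 -42:60/-2 -41:60/-1 -40:78/0 -39:95/0 -38:94/2 -37:95/1 -36:95/2 -35:92/1 -34:94/1 -33:97/3 -32:96/2 -31:97/0 -30:94/3 -29:173/4 -28:233/2 -27:234/4 -26:231/3 -25:230/3 -24:228/3 -23:229/3 -22:231/3 -21:231/3 -20:198/12 -19:106/44 -18:179/83 -17:240/105 -16:242/104 -15:242/105 -14:241/105 -13:241/105 -12:241/106 -11:242/104 -10:242/104 -9:242/103 -8:240/104 -7:239/104 -6:238/104 -5:239/104
```

>>> jog_arm:
  series:
    - [0,0,-0.015,0,0,0,12]
    - [0,0,-0.015,0,0,0,12]

```text
time_s: 15.95
tcp_pos: [0.6189, -0.1706, 0.0921]
orientation: [3.061, 0.701, 0.001]
force: [2.5, -4.4, -7.9]
gripper_width: 0.0179
finger_force: 30.0
```

```bash
python3 -c "
from h import *
sj()"
```

```text
15.95 [ 0.6189 -0.1706  0.0921] [3.061e+00 7.010e-01 1.000e-03] [ 2.5 -4.4 -7.9] [-0.94 -0.51  0.03] 0.0179
tooly -64.21 tcp jig mm [[   0.  -115.5   92.1]] q [-0.24  0.8   0.66  1.69 -0.61  0.87 -0.44]
```

>>> jog_arm:
  series:
    - [0,0,-0.01,0,0,0,12]
    - [0,0,-0.01,0,0,0,12]

```text
time_s: 16.12
tcp_pos: [0.6189, -0.1706, 0.0921]
orientation: [3.065, 0.686, 0.001]
force: [3.3, -5.5, -7.0]
gripper_width: 0.0174
finger_force: 30.0
```

```bash
python3 -c "
from h import *
sj()"
```

```text
16.12 [ 0.6189 -0.1706  0.0921] [3.065e+00 6.860e-01 1.000e-03] [ 3.3 -5.5 -7. ] [-1.01 -0.49  0.1 ] 0.0174
tooly -64.76 tcp jig mm [[   0.  -115.4   92.1]] q [-0.24  0.8   0.66  1.69 -0.61  0.87 -0.45]
```

>>> jog_arm:
  series:
    - [0,0,0,0,0,0,62]
    - [0,0,0,0,0,0,62]
    - [0,0,0,0,0,0,62]
    - [0,0,0,0,0,0,62]
    - [0,0,0.11,0,0,2,64]
    - [0,0,0.22,0,0,2,64]
    - [0,0,0.33,0,0,2,64]
    - [0,0,0.44,0,0,2,64]
    - [0,0,0.55,0,0,2,64]
    - [0,0,0.635,0,0,2,64]
    - [0,0,0.635,0,0,2,64]

```text
time_s: 17.03
tcp_pos: [0.6186, -0.1699, 0.0946]
orientation: [-2.697, -1.61, -0.001]
force: [-0.2, -0.0, -0.1]
gripper_width: 0.0638
finger_force: 0.0
```

Run:
```python
from h import *
sj();gap(snap('wrist'),xs=(.012,))
```

```text
17.03 [ 0.6186 -0.1699  0.0946] [-2.697e+00 -1.610e+00 -1.000e-03] [-0.2 -0.  -0.1] [-0.02  0.08 -0.03] 0.0638
tooly -28.34 tcp jig mm [[  -0.  -114.7   94.6]] q [-0.14  0.75  0.5   1.68 -0.47  0.83  0.07]
x 0.012 -50:104/0 -49:103/-1 -48:102/-1 -47:102/-3 -46:102/-3 -45:104/-2 -44:102/-2 -43:102/0 -42:102/-1 -41:102/0 -40:98/-2 -39:61/-2 -38:64/-1 -37:65/0 -36:63/-2 -35:61/-1 -34:65/0 -33:95/2 -32:102/2 -31:100/0 -30:104/1 -29:106/1 -28:219/2 -27:246/2 -26:245/2 -25:243/2 -24:242/2 -23:243/2 -22:245/2 -21:246/2 -20:245/2 -19:168/20 -18:209/94 -17:248/101 -16:249/99 -15:249/100 -14:248/98 -13:249/101 -12:248/102 -11:249/99 -10:249/98 -9:248/99 -8:248/99 -7:247/101 -6:246/99 -5:246/102
```

>>> jog_arm:
  series:
    - [0,0,0,0,-0.5,-14,64]
    - [0,0,0,0,-0.5,-27,64]
    - [0,0,0,0,-0.5,-27,64]
    - [0,0,0,0,-0.5,-27,52]
    - [0,0,0,0,-0.5,-27,40]
    - [0,0,0,0,-0.5,-27,40]
    - [0,0,0,0,-0.5,-27,40]
  grip_force: 40

```text
time_s: 17.67
tcp_pos: [0.6184, -0.1704, 0.0674]
orientation: [-2.7, -1.605, 0.0]
force: [-1.7, 0.5, -0.8]
gripper_width: 0.0454
finger_force: 40.0
```

>>> jog_arm:
  series:
    - [0,0,-0.11,0,0,0,40]
    - [0,0,-0.22,0,0,0,40]
    - [0,0,-0.33,0,0,0,40]
    - [0,0,-0.44,0,0,0,40]
    - [0,0,-0.55,0,0,0,40]
    - [0,0,-0.66,0,0,0,40]
    - [0,0,-0.77,0,0,0,40]
    - [0,0,-0.88,0,0,0,40]
    - [0,0,-0.99,0,0,0,40]
    - [0,0,-1.1,0,0,0,40]
    - [0,0,-1.2,0,0,0,40]
    - [0,0,-1.2,0,0,0,40]

```text
time_s: 18.67
tcp_pos: [0.6188, -0.1712, 0.0674]
orientation: [3.133, -0.205, 0.001]
force: [0.9, -1.6, -1.5]
gripper_width: 0.0457
finger_force: 40.0
```

```bash
python3 -c "
from h import *
sj()"
```

```text
18.67 [ 0.6188 -0.1712  0.0674] [ 3.133e+00 -2.050e-01  1.000e-03] [ 0.9 -1.6 -1.5] [-0.45  0.01 -0.09] 0.0457
tooly -97.5 tcp jig mm [[  -0.2 -116.    67.4]] q [-0.3   0.89  0.77  1.7  -0.77  0.89 -0.9 ]
```

>>> jog_arm:
  series:
    - [0,0,-0.06,0,0,0,40]
    - [0,0,-0.12,0,0,0,40]
    - [0,0,-0.15,0,0,0,40]
    - [0,0,-0.15,0,0,0,40]

```text
time_s: 19.0
tcp_pos: [0.6187, -0.1713, 0.0674]
orientation: [3.11, -0.431, 0.001]
force: [1.0, -3.1, -3.3]
gripper_width: 0.0457
finger_force: 40.0
```

```bash
python3 -c "
from h import *
sj()"
```

```text
19.0 [ 0.6187 -0.1713  0.0674] [ 3.11e+00 -4.31e-01  1.00e-03] [ 1.  -3.1 -3.3] [-0.6  -0.02 -0.11] 0.0457
tooly -105.79 tcp jig mm [[  -0.3 -116.1   67.4]] q [-0.32  0.9   0.8   1.7  -0.8   0.9  -1.03]
```

>>> jog_arm:
  series:
    - [0,0,-0.02,0,0,0,40]
    - [0,0,-0.035,0,0,0,40]
    - [0,0,-0.035,0,0,0,40]

```text
time_s: 19.25
tcp_pos: [0.6188, -0.1713, 0.0674]
orientation: [3.102, -0.484, 0.001]
force: [-0.3, -4.3, -3.4]
gripper_width: 0.0454
finger_force: 40.2
```

```bash
python3 -c "
from h import *
sj()"
```

```text
19.25 [ 0.6188 -0.1713  0.0674] [ 3.102e+00 -4.840e-01  1.000e-03] [-0.3 -4.3 -3.4] [-1.13  0.06  1.28] 0.0454
tooly -107.75 tcp jig mm [[  -0.2 -116.1   67.4]] q [-0.32  0.91  0.81  1.7  -0.81  0.91 -1.06]
```

Hard stop reached at 1.28 N m. Releasing and rising.

>>> jog_arm:
  series:
    - [0,0,0.015,0,0,0,40]
    - [0,0,0.015,0,0,0,64]
    - [0,0,0.015,0,0,0,64]
    - [0,0,0.015,0,0,0,64]
    - [0,0,0.015,0,0,20,64]
    - [0,0,0.015,0,0,50,64]
    - [0,0,0.015,0,0,80,64]
    - [0,0,0.015,0,0,110,64]
    - [0,0,0.015,0,0,140,64]

```text
time_s: 20.0
tcp_pos: [0.6184, -0.1698, 0.2086]
orientation: [-3.106, 0.465, 0.001]
force: [1.1, -0.0, -0.4]
gripper_width: 0.0642
finger_force: 0.0
```

>>> jog_arm:
  series:
    - [0,0,0,-20,-20,0,64]
    - [0,0,0,-45,-45,10,64]
    - [0,0,0,-70,-70,20,64]
    - [0,0,0,-95,-95,30,64]
    - [0,0,0,-120,-120,40,64]
    - [0,0,0,-135,-145,50,64]
    - [0,0,0,-145,-170,50,64]
    - [0,0,0,-145,-190,50,64]
    - [0,0,0,-145,-190,50,64]
    - [0,0,0,-145,-190,50,64]

```text
time_s: 20.83
tcp_pos: [0.4733, -0.3608, 0.2573]
orientation: [-3.106, 0.468, -0.0]
force: [0.1, 0.3, -0.6]
gripper_width: 0.064
finger_force: 0.0
```

Run:
```python
from h import *
sj()
bg=lambda i:cv2.cvtColor(i,cv2.COLOR_RGB2BGR)
t=snap('top');s=snap('side')
gap(t)
cv2.imwrite('pics/m6.png',np.vstack([np.hstack([cv2.resize(bg(t['image'])[190:280,255:405],(500,300),interpolation=cv2.INTER_CUBIC),cv2.resize(bg(s['image'])[190:400,180:420],(300,300))]),cv2.resize(bg(t['image'])[140:330,120:500],(800,300))]))
```

```text
20.83 [ 0.4733 -0.3608  0.2573] [-3.106  0.468 -0.   ] [ 0.1  0.3 -0.6] [ 0.05  0.14 -0.03] 0.064
tooly -107.14 tcp jig mm [[-186.6 -265.6  257.3]] q [-0.11  0.61  1.01  1.71 -0.57  1.14 -0.8 ]
x 0.0 -50:77/0 -49:78/1 -48:78/1 -47:78/1 -46:77/1 -45:78/0 -44:78/0 -43:78/0 -42:78/0 -41:78/0 -40:77/0 -39:77/0 -38:77/0 -37:77/0 -36:77/0 -35:71/0 -34:62/0 -33:53/0 -32:59/1 -31:65/2 -30:88/3 -29:125/5 -28:163/6 -27:173/7 -26:178/8 -25:181/8 -24:182/7 -23:182/6 -22:179/9 -21:175/15 -20:171/23 -19:184/52 -18:196/79 -17:204/95 -16:208/103 -15:212/110 -14:212/110 -13:212/110 -12:211/109 -11:211/109 -10:211/109 -9:211/109 -8:211/109 -7:212/109 -6:212/109 -5:212/109
x 0.012 -50:79/0 -49:78/0 -48:78/0 -47:77/0 -46:77/0 -45:78/0 -44:78/0 -43:79/1 -42:79/1 -41:79/1 -40:78/1 -39:77/0 -38:77/0 -37:77/0 -36:77/0 -35:74/0 -34:70/0 -33:67/0 -32:67/0 -31:68/0 -30:98/2 -29:141/4 -28:173/6 -27:177/6 -26:182/7 -25:184/7 -24:184/6 -23:184/6 -22:183/8 -21:181/10 -20:182/22 -19:190/48 -18:198/74 -17:201/89 -16:202/98 -15:203/105 -14:202/105 -13:201/104 -12:201/104 -11:201/104 -10:202/104 -9:199/102 -8:196/101 -7:187/94 -6:167/77 -5:146/60
```

View pics/m6.png

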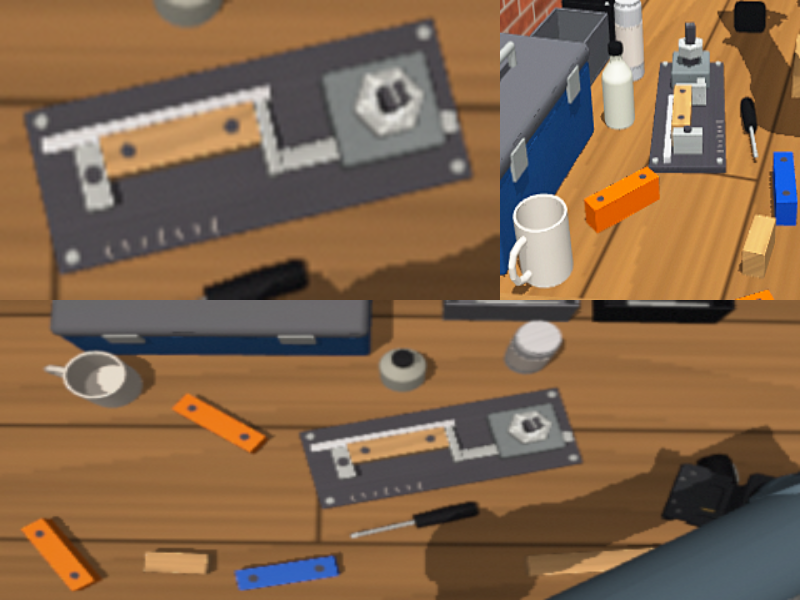

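The sample lies flat against the fence and tail (left tile: (180,135)), and the end stop touches its other end at (265,115). The nut is back at its first angle, and the bystanders in view are upright and in place. Handing in.

```bash
python3 -c "
from plant import robot
print(robot.finish_job())"
```

```text
the job is handed in; nothing more can be done
None
```

The job is handed in at about 21 s: the sample is home against fence and tail stop, the end stop is just touching it, and the jam nut, slackened about 77°, is back tight on its hard stop; the hand-in returned no verdict.

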